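# Slide the painted card on to the middle station

## Task

Two card slides stand one behind the other on the painting table. Push the carrier that holds the rectangular painted card along its slide until it clicks into the middle one of the three stations, and leave it there. Do not shift the other carrier, the one with the round card.

Things in the scene. Friction and masses are not known exactly. Their poses are not given: they have to be found in the camera images.
- card_rail: Fixed slide of the rectangular card: wooden base 124 mm wide, 400 long, 12 high, with two aluminium guide bars. Origin: middle of its underside, below the middle station. y along the slide (roughly world y), x across, z up. Stations at y = -100, 0, +100 mm: each a groove between two round steel ridges, with a dark mark on both edges of the base; carrier sides have such marks at mid-length.
- card_carrier (a joint): Position (m) of the carrier with the rectangular card along the rail's +y: 0 at the first station (-y end), 0.100 at the middle one, 0.200 at the last. Starts at 0.022 to 0.065. A sprung roller drops into a station's groove and centres the carrier from within about 7 mm; entering or leaving takes about 5 N. Elsewhere it slides with about 1 N of friction and stays where left.
- card_batten (a point): Middle of the top of the dark push batten on that carrier, 65 mm above the table; axes as the rail's. Batten 60 mm wide (x), 16 thick (y), 30 high, on the -y end of a pale board 92 wide, 120 long, 12 thick (top at 35 mm) that bears a white card 80 by 90 mm with a bamboo painting. Rear faces of batten and board are flush, 8 mm to -y of this point, free to push. Board's middle: 52 mm to +y.
- round_batten (a point): The same point of the other carrier, which holds a round white card of 86 mm diameter on a slide of the same make, about 190 mm nearer to the robot or farther from it than the first. Not to be shifted.

How it is judged (in metres and radians):
At the end, for the whole second after the job is handed in: The carrier with the rectangular card rests in the middle station (within 10 mm of it, joint 0.090 to 0.110) and is still; the carrier with the round card is within 15 mm of where it was at the start (value of joint card_carrier between 0.09 and 0.11 m and velocity of joint card_carrier between -0.01 and 0.01 m/s and distance of round_batten from where it was at the start of the episode below 0.015 m); the robot touches nothing.
It fails at once if the carrier with the round card is shifted by more than 15 mm (distance of round_batten from where it was at the start of the episode above 0.015 m).
It also fails if it takes over 32 s, if anything falls off the work surface, if the arm or the gripper's body presses on something with over 40 N, if the wrist force passes 120 N, or if a joint passes its speed limit or range.

## Robot

A 6-joint arm with a two-finger parallel gripper is mounted at the origin on the work surface. World frame = base frame: x ahead of the robot, y to its left, z up, the work surface at z = 0. Lengths are in m, angles in degrees, forces in N, time in s.
With the tool pointing down it reaches from about 0.3 to 0.75 m from the base axis. Payload 8.5 kg.
Tool frame: the origin (TCP) lies between the finger pads; the fingertips stand 17 mm ahead of it and the grasp point (between the pads) lies 2 mm behind it; z points along the fingers, y is the line along which they close (so a half turn about z gives the same grasp; the last joint's range is limited). The gripper opens to 85 mm and grips with 20 to 120 N. Pads are 22 mm wide; open, the fingers measure 114 mm over their backs; the gripper's body (76 mm by 85 mm) begins 54 mm behind the grasp point. The pads swing forward as they close: fully open they stand 13 mm farther back than shut.
Start: joints at [-88.998, 21.807, 74.336, -0, 83.858, -12.336], TCP at [0.127, -0.535, 0.248] pointing down, gripper open.
Joint ranges: [-178.18, 178.18], [-50.72, 133.34], [12.68, 142.11], [-81.47, 261.47], [9.98, 163.14], [-165.26, 165.26]. Speed limits (degrees/s): [136.94, 136.94, 180, 180, 180, 180].

## Interface

Orientations are given as a 3x3 rotation matrix whose columns are the frame's x, y, z axes.
In Python, from rig import manip, cams, workorder, models gives the robot as it stands. The module is installed in compiled form; this text tells all that it offers.
- The arm moves only by the tool drive_tool, never from a script. Its argument "commands" is text: rows parted by semicolons, each of 7 numbers parted by spaces: the shift along the tool's x, y, z in units of 40 mm (1.0 is 40 mm), then the turn, a rotation vector about the tool's x, y, z in units of 8 degrees (1.0 is 8 degrees), then the closure, from 0 (fully open) to 1 (shut). In form: tx ty tz rx ry rz claw; .... A call has exactly 8 rows; each row shifts and turns the commanded pose from where the row before left it, along the tool's axes as they then stand; what a row does not reach is not made up. A row lasts 1/10 s, in which the tool goes at most 50 mm and 8.59 degrees, less where a joint would pass 70% of its speed; a pose out of reach is approached as far as the arm can. A call is refused whole if a number of a shift passes 1 or a number of a turn 1, either way. A call with a gripper value outside its range is refused whole. The fingers move at their own pace and stop on an object; the grip force is fixed at half the most. Time passes only in rows, so rows that do not move let the fingers close, or fill a call up. It gives the time, the measured TCP pose, the force, the opening and the grip force at its end, in the units of the state.
- manip.get_obs(): the state, without advancing time (a new reading comes with each control period).
- cams.grab_frame(name): name is "scene" or "top" or "wrist"; returns (picture, depth): 384x512x3 uint8, blue, green, red; 384x512 float32, m along the optical axis (not along the pixel's ray), 0 where there is no reading.
- cams.get_calibration(name): a dict with "vfov" (degrees; the focal length in pixels is half the picture's height over the tangent of half this angle, whatever the lens; pixels are square), "cx", "cy" (the principal point, pixels), "eye" and "rotation" of the camera in the world; the wrist camera has in their place "tool_from_camera" (4x4, takes a point from camera to tool coordinates, whose origin is the TCP and whose axes are the flange's). Camera axes: x right, y down, z forward; pixel columns grow to the right and rows downward; lengths in m; the calibration is good to about 2 mm. A picture is of the moment at which its call begins: read the wrist's pose just before it. get_calibration takes no time and is no camera call.
- workorder.sign_off(): hands the job in; it is judged then, once.
Trained networks look in the newest picture that a camera, given by its name, has taken for a name from the list of things; names that differ only in an ending like _2 or _b are one class to them, and where a whole thing is asked for, a point or a joint stands for the part that bears it (a point fixed in the world has none). Each returns a list of dicts, best first, with "confidence" (0 to 1); they miss things now and then, are a little off and sometimes report something else, mostly with a low value. They report only what shows in the picture. A call takes as long as a camera call.
- models.silhouettes(target, camera): "pixels" (384x512 bool, what is visible of it) and "box" ([left, top, width, height] in pixels, round what is visible of it).
- models.pinpoint(target, camera): "uv" ([column, row] in pixels: a listed point, or the origin of a listed thing).
The state is a dict: "clock": time; "joint_pos": joint angles; "joint_vel": joint speeds; "effort": joint torques, N m; "tool_pos": TCP position; "ee_rot": TCP orientation; "force": force on the tool from outside, world axes, zero at the start; "ft_torque": the same for the moment, N m; "finger_gap": opening from 0.0 (shut) to 1.0 (fully open); "finger_force": force on a finger pad.
Only numpy, scipy, OpenCV 4.12 (cv2) and the standard library are available. Lean on these libraries where they do the work, as an engineer would, in place of code of your own. Each camera call takes 0.05 s, during which the arm holds its last target. There are 200 camera calls.

## Working session

There is one attempt and no reset: what is moved stays moved. The work goes in short steps, Python scripts to look and compute and a tool call to move; the robot and the scene stay as the last step left them, time stands still between calls to the robot, and variables do not carry over. Pictures are saved under pics/ and viewed, at most 10 in all, crops included, and the job is handed in when it is done.

Besides the shell and the picture viewer there is one more tool, called by a JSON object that holds its "method" and its "body". drive_tool: Moves the arm, as the interface text tells. Its arguments: {"type":"object","properties":{"commands":{"type":"string"}},"required":["commands"]}

```bash
mkdir -p pics; cat > h.py <<'E'
from rig import manip, cams, workorder, models
import numpy as np, cv2
def ray(cam,uv,z=None,d=None):
    c=cams.get_calibration(cam); f=192/np.tan(np.radians(c['vfov']/2))
    r=np.array([(uv[0]-c['cx'])/f,(uv[1]-c['cy'])/f,1.])
    if 'eye' in c: R=np.array(c['rotation']);e=np.array(c['eye'])
    else:
        o=manip.get_obs();T=np.array(c['tool_from_camera']);Rt=np.array(o['ee_rot'])
        R=Rt@T[:3,:3]; e=Rt@T[:3,3]+np.array(o['tool_pos'])
    w=R@r
    return e+w*(d if d is not None else (z-e[2])/w[2])
E
python3 - <<'E'
from h import *
o=manip.get_obs(); print(o['clock'],o['tool_pos'],np.round(o['ee_rot'],3))
ims=[]
for c in ['top','scene']:
    p,d=cams.grab_frame(c); ims.append(p)
    print(c,cams.get_calibration(c))
    for t in ['card_batten','round_batten','card_rail']:
        for q in models.pinpoint(t,c)[:3]:
            print(t,q,ray(c,q['uv'],z=0.065 if 'batten' in t else 0))
    cv2.imwrite(f'pics/{c}.png',p)
E
```

```text
0.0 [ 0.12686247 -0.53488987  0.24770862] [[ 0.973  0.231 -0.   ]
 [ 0.231 -0.973  0.001]
 [ 0.    -0.001 -1.   ]]
top {'vfov': 57.47802113032638, 'cx': 259.3605010826545, 'cy': 188.47007018505568, 'eye': array([ 0.49220269, -0.09012782,  0.71852314]), 'rotation': array([[-0.00578438, -0.99902156,  0.04384592],
       [-0.9999817 ,  0.00570103, -0.00202575],
       [ 0.0017738 , -0.04385684, -0.99903625]])}
card_batten {'uv': [278.7, 228.2], 'confidence': 0.8} [ 0.44674199 -0.12698157  0.065     ]
round_batten {'uv': [271.8, 126.5], 'confidence': 0.87} [ 0.63755548 -0.11555275  0.065     ]
card_rail {'uv': [226.4, 223.7], 'confidence': 0.66} [ 0.45201662 -0.02377194  0.        ]
scene {'vfov': 44.64475967293166, 'cx': 259.4989597088391, 'cy': 187.6656972289288, 'eye': array([ 1.17618789, -0.28548975,  0.53934545]), 'rotation': array([[ 0.27194689,  0.54100528, -0.79583803],
       [ 0.96228965, -0.14721405,  0.22875019],
       [ 0.00659652, -0.82803461, -0.56063819]])}
card_batten {'uv': [239.2, 169.3], 'confidence': 0.61} [ 0.43209707 -0.11244993  0.065     ]
card_batten {'uv': [280.6, 192.3], 'confidence': 0.45} [ 0.52692172 -0.05963009  0.065     ]
round_batten {'uv': [266.8, 237.6], 'confidence': 0.72} [ 0.63981022 -0.11879625  0.065     ]
card_rail {'uv': [284.8, 192.7], 'confidence': 0.98} [ 0.44154689 -0.02090287  0.        ]
```

View pics/top.png

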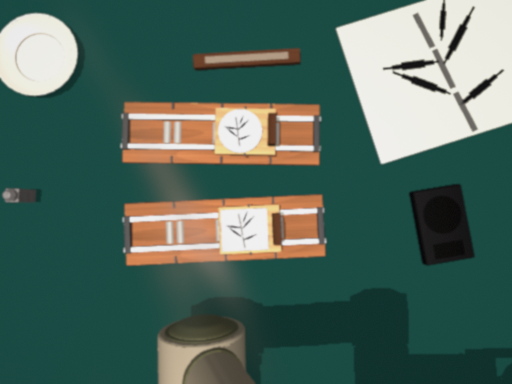

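View pics/scene.png

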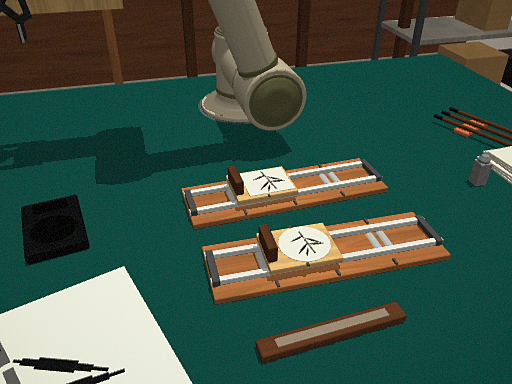

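The rectangular card's slide is the one nearer the robot (batten at pixel 277,228 in top). The round one is beyond it, at 272,130. Next I'll measure the rail's yaw and middle.

```bash
python3 - <<'E'
from h import *
p,d=cams.grab_frame('top')
for t,z in [('card_rail',.012),('card_batten',.035)]:
    for s in models.silhouettes(t,'top')[:2]:
        m=s['pixels'].astype(np.uint8)
        c=cv2.boxPoints(cv2.minAreaRect(cv2.findNonZero(m)))
        P=np.array([ray('top',u,z=z) for u in c])
        print(t,s['confidence'],s['box'],np.round(P,4).tolist(),P.mean(0))
        l=max([P[1]-P[0],P[2]-P[1]],key=np.linalg.norm); print('dir',l/np.linalg.norm(l),np.linalg.norm(P[1]-P[0]),np.linalg.norm(P[2]-P[1]))
cv2.imwrite('pics/crop.png',cv2.resize(p[180:280,110:340],None,fx=3.4,fy=3.4,interpolation=cv2.INTER_CUBIC))
E
```

```text
card_rail 0.97 [124.3, 190.7, 204.5, 70.6] [[0.4958, 0.1856, 0.012], [0.5111, -0.2202, 0.012], [0.3866, -0.2239, 0.012], [0.3716, 0.1788, 0.012]] [ 0.44129516 -0.01989565  0.012     ]
dir [ 0.03768895 -0.99928952  0.        ] 0.4060924665071261 0.12461447519302596
card_batten 0.86 [215.9, 202.1, 66.2, 53.6] [[0.4891, -0.008, 0.035], [0.4949, -0.1308, 0.035], [0.398, -0.1351, 0.035], [0.3923, -0.013, 0.035]] [ 0.44358621 -0.07174997  0.035     ]
dir [ 0.04673601 -0.99890728  0.        ] 0.12298279746161868 0.09702323821929573
```

View pics/crop.png

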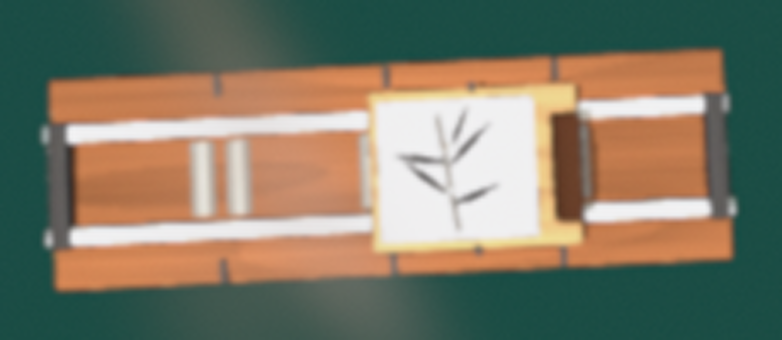

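Carrier marks are at crop pixels (472,86) and (480,249); the middle station marks are at (387,77) and (394,263). That puts the carrier at q≈0.049, about 51 mm short. I'll move in behind the batten with the fingers shut.

{"method": "drive_tool", "body": {"commands": "0.8 -0.56 0 0 0 0 1;0.8 -0.56 0 0 0 0 1;0.8 -0.56 0 0 0 0 1;0.8 -0.56 0 0 0 0 1;0.8 -0.56 0 0 0 0 1;0.8 -0.56 0 0 0 0 1;0.8 -0.56 0 0 0 0 1;0.8 -0.56 0 0 0 0 1"}}

```text
clock: 1.35
tool_pos: [0.3355, -0.3004, 0.2485]
ee_rot: [[0.973, 0.231, 0.0], [0.231, -0.973, -0.0], [0.0, 0.0, -1.0]]
force: [1.2, 0.1, -0.3]
finger_gap: -0.003
finger_force: 0.0
```

{"method": "drive_tool", "body": {"commands": "0.865 -0.6 0 0 0 0 1;0.865 -0.6 0 0 0 0 1;0.865 -0.6 0 0 0 0 1;0.865 -0.6 0 0 0 0 1;0 0 0 0 0 0.7 1;0 0 0 0 0 0.7 1;0 0 0.8 0 0 0 1;0 0 0.8 0 0 0 1"}}

```text
clock: 2.15
tool_pos: [0.4475, -0.1764, 0.1841]
ee_rot: [[0.999, 0.038, 0.002], [0.038, -0.999, -0.001], [0.002, 0.002, -1.0]]
force: [0.9, -0.1, -0.7]
finger_gap: 0.0
finger_force: 0.0
```

```bash
python3 - <<'E'
from h import *
p,d=cams.grab_frame('wrist'); cv2.imwrite('pics/w1.png',p)
o=manip.get_obs();print(o['tool_pos'],np.round(o['ee_rot'],3).tolist())
for q in models.pinpoint('card_batten','wrist')[:3]: print(q, ray('wrist',q['uv'],z=.065))
E
```

```text
[ 0.44544624 -0.17513063  0.17905691] [[0.999, 0.037, -0.006], [0.037, -0.999, 0.004], [-0.006, -0.004, -1.0]]
{'uv': [198.7, 192.6], 'confidence': 0.7} [ 0.44614349 -0.12141299  0.065     ]
```

View pics/w1.png

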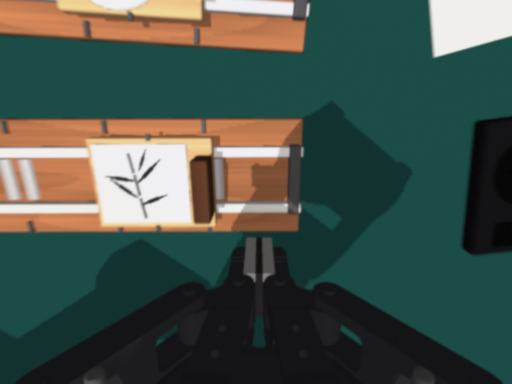

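The wrist view shows the batten at (203,190) and the end block at (294,178). The fingers hang between them in y, so I'll descend.

{"method": "drive_tool", "body": {"commands": "0 0 0.6 0 0 0 1;0 0 0.6 0 0 0 1;0 0 0.5 0 0 0 1;0 0 0.5 0 0 0 1;0 0 0.4 0 0 0 1;0 0 0.4 0 0 0 1;0 0 0.1 0 0 0 1;0 0 0 0 0 0 1"}}

```text
clock: 3.05
tool_pos: [0.4476, -0.1767, 0.061]
ee_rot: [[0.999, 0.037, 0.0], [0.037, -0.999, -0.0], [0.0, 0.0, -1.0]]
force: [0.7, 0.1, -0.7]
finger_gap: -0.002
finger_force: 0.0
```

{"method": "drive_tool", "body": {"commands": "0 -0.15 0.05 0 0 0 1;0 -0.15 0 0 0 0 1;0 -0.15 0 0 0 0 1;0 -0.15 0 0 0 0 1;0 -0.15 0 0 0 0 1;0 -0.15 0 0 0 0 1;0 -0.15 0 0 0 0 1;0 -0.1 0 0 0 0 1"}}

```text
clock: 3.85
tool_pos: [0.4455, -0.1299, 0.0584]
ee_rot: [[0.999, 0.038, 0.0], [0.038, -0.999, -0.0], [0.0, 0.0, -1.0]]
force: [-0.5, -1.0, -0.1]
finger_gap: 0.003
finger_force: 0.5
```

```bash
cat > look.py <<'E'
from h import *
import sys
p,d=cams.grab_frame('top'); cv2.imwrite(f'pics/{sys.argv[1]}.png',cv2.resize(p[180:280,110:340],None,fx=3.4,fy=3.4,interpolation=cv2.INTER_CUBIC))
o=manip.get_obs();print(o['clock'],o['tool_pos'],o['force'])
for t in ['card_batten','round_batten']:
  for q in models.pinpoint(t,'top')[:2]: print(t,q, ray('top',q['uv'],z=.065))
E
python3 look.py a
```

```text
3.9 [ 0.44527642 -0.12947803  0.05831648] [-0.02481255  0.47981236  0.06562165]
round_batten {'uv': [270.5, 127.2], 'confidence': 0.56} [ 0.63623908 -0.1130951   0.065     ]
```

View pics/a.png

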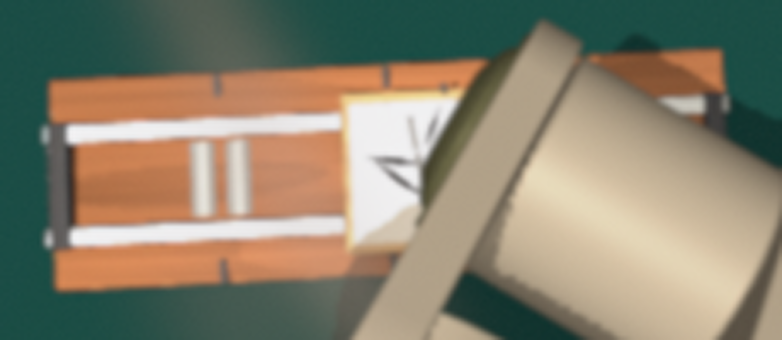

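The board's front edge moved from crop column 370 to 342, about 16 mm, so roughly 35 mm remain. I'll push 32 mm, gently, then check.

{"method": "drive_tool", "body": {"commands": "0 -0.12 0 0 0 0 1;0 -0.12 0 0 0 0 1;0 -0.12 0 0 0 0 1;0 -0.12 0 0 0 0 1;0 -0.12 0 0 0 0 1;0 -0.12 0 0 0 0 1;0 -0.08 0 0 0 0 1;0 0 0 0 0 0 1"}}

```text
clock: 4.8
tool_pos: [0.444, -0.0977, 0.0583]
ee_rot: [[0.999, 0.038, -0.001], [0.038, -0.999, 0.001], [-0.001, -0.001, -1.0]]
force: [-0.6, 0.9, 0.0]
finger_gap: 0.001
finger_force: 0.0
```

```bash
python3 look.py b
```

```text
4.85 [ 0.44412406 -0.09805257  0.05830079] [-0.36576387  0.06099198 -0.18764484]
round_batten {'uv': [271.9, 126.3], 'confidence': 0.57} [ 0.6379344  -0.11574386  0.065     ]
```

View pics/b.png

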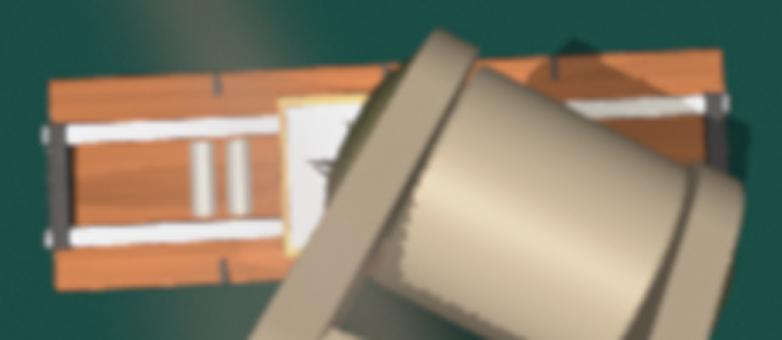

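The front edge is now at column 280, about 52 mm from its start, with no contact force left, so it looks clicked in. I'll back off, lift and verify.

{"method": "drive_tool", "body": {"commands": "0 0.3 0 0 0 0 1;0 0.4 0 0 0 0 1;0 0.2 -0.3 0 0 0 1;0 0 -0.8 0 0 0 1;0 0 -1 0 0 0 1;0 0 -1 0 0 0 1;0 0.8 -0.6 0 0 0 1;0 0.8 0 0 0 0 1"}}

```text
clock: 5.75
tool_pos: [0.4489, -0.2004, 0.2101]
ee_rot: [[0.999, 0.038, 0.006], [0.038, -0.999, -0.005], [0.006, 0.005, -1.0]]
force: [0.0, 0.4, -1.0]
finger_gap: 0.002
finger_force: 0.0
```

{"method": "drive_tool", "body": {"commands": "0 0.8 0 0 0 0 1;0 0.8 0 0 0 0 1;0 0.8 0 0 0 0 1;0 0.8 0 0 0 0 1;0 0.8 0 0 0 0 1;0 0 0 0 0 0 1;0 0 0 0 0 0 1;0 0 0 0 0 0 1"}}

```text
clock: 6.55
tool_pos: [0.4537, -0.3578, 0.2063]
ee_rot: [[0.999, 0.038, -0.0], [0.038, -0.999, 0.0], [-0.0, -0.0, -1.0]]
force: [-1.1, 0.1, 0.8]
finger_gap: 0.001
finger_force: 0.0
```

```bash
python3 look.py c
```

```text
6.6 [ 0.45385245 -0.35757484  0.20646025] [-0.43581405 -0.03036947  0.47860087]
card_batten {'uv': [248.1, 231.5], 'confidence': 0.87} [ 0.44097059 -0.07006618  0.065     ]
round_batten {'uv': [270.4, 125.8], 'confidence': 0.83} [ 0.63889952 -0.11292587  0.065     ]
```

View pics/c.png

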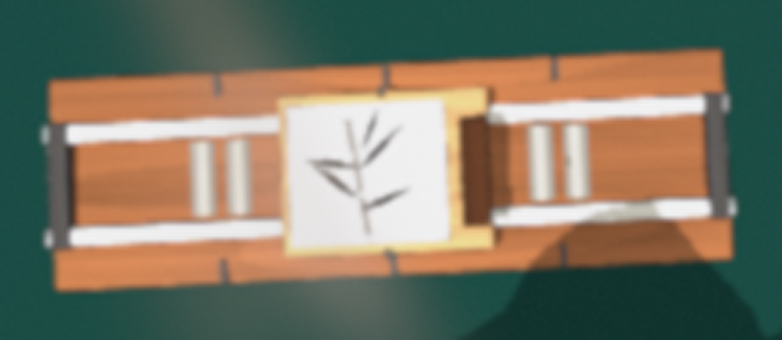

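The carrier marks (382,92 and 390,250) line up with the middle station marks (387,77 and 394,263). The round carrier hasn't moved, and the robot is clear.

```bash
python3 -c "
from rig import workorder; print(workorder.sign_off())"
```

```text
the job is handed in; nothing more can be done
None
```

I pushed the carrier with the rectangular card into the middle station, left the round card's carrier where it was, and handed the job in with the arm clear; sign-off returned no verdict.

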